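Fish the plug gauge out from under the riser with the reach hook

ROBOT

A 6-joint arm with a two-finger parallel gripper is mounted at the origin on a cart in front of the work surface, level with it; the furniture and walls round the work are solid. World frame = base frame: x ahead of the robot, y to its left, z up, the work surface at z = 0. Lengths are in m, angles in rad, forces in N, time in s.
With the tool pointing down it reaches from about 0.275 to 0.725 m from the base axis. Payload 5.6 kg.
Tool frame: the origin (TCP) lies at the very end of the fingers, on their centre line; the grasp point (between the pads) lies 19 mm behind it; z points along the fingers, y is the line along which they close (so a half turn about z gives the same grasp; the last joint's range is limited). The gripper opens to 85 mm and grips with 20 to 120 N. Pads are 22 mm wide; open, the fingers measure 114 mm over their backs; the gripper's body (76 mm by 85 mm) begins 54 mm behind the grasp point. The pads swing forward as they close: fully open they stand 13 mm farther back than shut.
Start: joints at [-0.949, 0.255, 0.108, 0, -1.424, -0.285], TCP at [0.182, -0.519, 0.231] pointing down, gripper open.
Joint ranges: [-2.95, 2.95], [-1.21, 1.97], [-1.09, 1.5], [-2.87, 1.71], [-2.94, -0.07], [-3.05, 3.05]. Speed limits (rad/s): [2.57, 2.57, 3.14, 3.14, 3.14, 3.14].

INTERFACE

Orientations are given as a unit quaternion [x, y, z, w].
In Python, from rig import env gives the robot as it stands. The module is installed in compiled form; this text tells all that it offers.
- The arm moves only by the shell command python3 -m jog 'ROWS' [FORCE]. ROWS is JSON, a list of rows, each a list of 3 entries, a list of its own where there are three numbers: the shift along the tool's x, y, z normalised to -1 to 1, where 1 is 0.2 m, then the turn, a rotation vector about the tool's x, y, z normalised to -1 to 1, where 1 is 90 degrees, then the opening, from 0 (shut) to 1 (fully open). A call has 1 to 5 rows; each row is the pose to reach, as a shift and turn from the pose commanded when the call began, along the tool's axes at that moment; what a row does not reach only later rows make up. A row lasts 1/8 s, in which the tool goes at most 62.5 mm and 10.7 degrees, less where a joint would pass 70% of its speed; a pose out of reach is approached as far as the arm can. A call with a number of a shift or a turn outside -1 to 1 is refused whole. A call with a gripper value outside its range is refused whole. The fingers move at their own pace and stop on an object; FORCE is the grip in N (left out, the last holds). Time passes only in rows, so rows that repeat a pose let the fingers close. It gives the time, the measured TCP pose, the force, the opening and the grip force at its end, in the units of the state.
- env.get_obs(): the state, without advancing time (a new reading comes with each control period).
- env.read_camera(name): name is "scene" or "top" or "wrist"; returns the picture (400x640x3 uint8, red, green, blue); there is no depth.
- env.get_calibration(name): a dict with "fx", "fy", "cx", "cy" (pixels), "R" (3x3) and "t" (3): a world point X has camera coordinates R X + t. Camera axes: x right, y down, z forward; pixel columns grow to the right and rows downward; lengths in m; the calibration is good to about 2 mm. A picture is of the moment at which its call begins: read the wrist's pose just before it. get_calibration takes no time and is no camera call; for the wrist camera it gives the pose at the moment of the call.
- env.sign_off(): hands the job in; it is judged then, once.
Trained networks look in the newest picture that a camera, given by its name, has taken for a name from the list of things; names that differ only in an ending like _2 or _b are one class to them, and where a whole thing is asked for, a point or a joint stands for the part that bears it (a point fixed in the world has none). Each returns a list of dicts, best first, with "conf" (0 to 1); they miss things now and then, are a little off and sometimes report something else, mostly with a low value. They report only what shows in the picture. A call takes as long as a camera call.
- env.recognise(camera, thing): "at" ([column, row] in pixels, amid what is visible of it).
- env.tip_of(camera, thing): "at" ([column, row] in pixels: a listed point, or the origin of a listed thing).
The state is a dict: "time": time; "q": joint angles; "dq": joint speeds; "joint_efforts": joint torques, N m; "position": TCP position; "eef_rot": TCP orientation; "contact_force": force on the tool from outside, world axes, zero at the start; "wrist_torque": the same for the moment, N m; "width": finger opening in m; "gripper_force": force on a finger pad.
Only numpy, scipy, OpenCV 4.12 (cv2) and the standard library are available. Lean on these libraries where they do the work, as an engineer would, in place of code of your own. Each camera call takes 0.05 s, during which the arm holds its last target. There are 200 camera calls.

TASK

The plug gauge has rolled under the low clear riser. Pull the flat orange-handled reach hook out from under the riser, take it by its handle, reach in with it and draw the gauge right out onto the open mat (do not touch the gauge with the gripper while it is still under the riser), then lay the hook flat on the mat in front of the riser and gently lay the gauge lengthwise in the shallow wooden tray. Do not knock over or shift the oil bottle.

Things in the scene. Friction and masses are not known exactly. Their poses are not given: they have to be found in the camera images.
- bench_mat: Fixed level blue-grey bench mat, 520 mm (x) by 803 mm (y), 4 mm thick, that covers the desk where all this work is done: its top, on which everything listed here stands, is at z = 4 mm. Dark parts up to 200 mm high stand fixed left of it. Origin at the centre of its underside.
- riser: Fixed low riser: clear acrylic board 180 mm (x) by 400 mm (y), 8 mm thick, aluminium strip along its front edge, on two grey side panels 8 mm thick; underside 45 mm above the mat, open front and back. Origin on the mat under its centre; front edge at x = -90 mm, towards the robot; y to the left. Mug, loupe and rings are fixed on its rear half, up to 95 mm above the board.
- riser_front (a point): Middle of the riser's front edge, at the mat's top; axes as the riser's.
- reach_hook: Loose flat L-shaped hook, 0.15 kg. Origin: underside of the middle of its orange handle (60 long x 20 wide x 28 high). x points along a flat strip (18 wide, 8 thick, on the mat) to its end at x = 170. There a finger (x = 156 to 170, 8 thick) sticks out to its right, to y = -85. z up. Starts with the handle under the riser, hook end out in front, finger towards the robot's left.
- hook_strip (a point): Point on the hook's strip, 112 mm from the handle's middle, 4 mm above the underside; a place to pinch the strip across its 18 mm width while the handle is under the riser.
- hook_finger (a point): Middle of the face of the hook's finger that looks back to the handle: 156 mm ahead of the handle's middle, 46 mm to its right, 4 mm above the underside.
- gauge: Loose double-ended plug gauge lying on its side, 102 mm long (its y, -51 to +51), black six-sided handle 20 wide, 18 high (y = -30 to 40), bright ends 13 thick, 0.2 kg. Origin: underside of its middle, z up at the start (it may roll onto another flat). Starts under the riser, 40 to 65 mm behind the front edge, within 0.4 rad of parallel to it, right of the hook.
- tray: Fixed shallow wooden tray with grey lining, outside 100 mm (its x) by 160 mm (its y) by 22 mm high, walls 6 mm, inner floor 6 mm above the mat. Origin at the centre of its underside; its long way is y.
- oiler: Loose oil bottle standing upright, 45 mm in diameter, 158 mm high with its thin spout; origin at the centre of its underside. To be left alone.

How it is judged:
On the way, in this order (a step that is already met when the one before it is completed fails the run):
1. the reach hook's handle is out from under the riser (x of reach_hook in the frame of riser below -0.125 m), for 0.1 s.
2. the hook's finger has been put under the riser (x of hook_finger in the frame of riser above -0.06 m and x of reach_hook in the frame of riser below -0.09 m and height (world z) of hook_finger below 0.049 m), for 0.1 s.
3. the gauge is out in front of the riser, its middle at least 40 mm clear of the front edge (x of gauge in the frame of riser below -0.13 m), for 0.1 s.
At the end, for the whole second after the job is handed in: The gauge lies at rest on the tray's floor, its middle within 40 mm of the tray's centre along both its ways and its length within 0.4 rad of the tray's; the reach hook lies flat and at rest on the mat, handle and hook end wholly in front of the riser's front edge; the oil bottle stands upright (x of gauge in the frame of tray between -0.04 and 0.04 m and y of gauge in the frame of tray between -0.04 and 0.04 m and height (world z) of gauge below 0.034 m and angle between the y axis of gauge and the y axis of tray, either way round below 0.4 rad and linear speed of each of gauge, reach_hook below 0.02 m/s and height (world z) of reach_hook below 0.01 m and angle between reach_hook's own z axis and vertical below 0.08 rad and height (world z) of hook_finger below 0.016 m and x of reach_hook in the frame of riser below -0.12 m and x of hook_finger in the frame of riser below -0.105 m and angle between oiler's own z axis and vertical below 0.15 rad); the robot touches nothing.
It fails at once if the gripper or arm touches the gauge while the gauge's middle is under the riser (contact force between any of the arm, the fingers and gauge above 0.5 N and x of gauge in the frame of riser between -0.09 and 0.09 m and height (world z) of gauge below 0.049 m).
It fails at once if the gauge is dropped or flung (loose and faster than 0.7 m/s) (linear speed of gauge above 0.7 m/s and contact force between the fingers and gauge below 0.3 N).
It fails at once if the oil bottle is shifted more than 30 mm or tipped (distance of oiler from where it was at the start of the episode above 0.03 m or angle between oiler's own z axis and vertical above 0.4 rad).
It also fails if it takes over 69 s, if anything falls off the work surface, if the arm or the gripper's body presses on something with over 40 N, if the wrist force passes 120 N, or if a joint passes its speed limit or range.

## Working session

There is one attempt and no reset: what is moved stays moved. The work goes in short steps, Python scripts to look and compute and a shell command to move; the robot and the scene stay as the last step left them, time stands still between calls to the robot, and variables do not carry over. Pictures are saved under pics/ and viewed, at most 15 in all, crops included, and the job is handed in when it is done.

```bash
mkdir -p pics
cat > h.py <<'E'
import numpy as np, cv2
from rig import env
from scipy.spatial.transform import Rotation as R
def ray(cam,px,z):
    c=env.get_calibration(cam); Rm=np.array(c["R"]); t=np.array(c["t"])
    d=Rm.T@np.array([(px[0]-c["cx"])/c["fx"],(px[1]-c["cy"])/c["fy"],1]); o=-Rm.T@t
    return o+d*(z-o[2])/d[2]
def proj(cam,X):
    c=env.get_calibration(cam); p=np.array(c["R"])@np.array(X)+np.array(c["t"])
    return np.array([c["fx"]*p[0]/p[2]+c["cx"],c["fy"]*p[1]/p[2]+c["cy"]])
def save(cam,name):
    im=env.read_camera(cam); cv2.imwrite("pics/"+name,cv2.cvtColor(im,cv2.COLOR_RGB2BGR)); return im
E
cat > a.py <<'E'
from h import *
for cam in ["scene","top"]:
    save(cam,cam+"0.png")
    c=env.get_calibration(cam); print(cam,c["fx"],(-np.array(c["R"]).T@np.array(c["t"])).round(3))
    for n,z in [("riser_front",.004),("riser",.004),("reach_hook",.004),("hook_strip",.008),("hook_finger",.008),("gauge",.004),("tray",.004),("oiler",.004)]:
        for f in ("tip_of","recognise"):
            r=getattr(env,f)(cam,n)
            for d in r[:2]: print(n,f,np.round(d["at"],1),round(d["conf"],2),ray(cam,d["at"],z).round(3))
o=env.get_obs();print(o["position"],o["eef_rot"],o["time"],o["width"])
E
python3 a.py
```

```text
scene 424.8499411647108 [-0.308  0.633  0.52 ]
riser_front tip_of [291.6 202.8] 0.89 [0.67  0.055 0.004]
riser_front recognise [255.1 176.5] 0.82 [0.931 0.041 0.004]
riser tip_of [275.7 192.9] 0.62 [0.763 0.056 0.004]
riser recognise [256.1 175.4] 0.93 [0.938 0.033 0.004]
reach_hook tip_of [254.9 201.2] 0.95 [0.747 0.136 0.004]
reach_hook recognise [269.4 213.9] 0.73 [0.645 0.144 0.004]
hook_strip tip_of [276.7 216.4] 0.56 [0.612 0.139 0.008]
hook_strip tip_of [254.1 199.9] 0.4 [0.748 0.137 0.008]
hook_strip recognise [270.5 216.2] 0.72 [0.623 0.152 0.008]
hook_finger tip_of [268.7 226.8] 0.69 [0.571 0.186 0.008]
hook_finger recognise [269.1 217.1] 0.85 [0.62  0.158 0.008]
gauge tip_of [298.4 193.2] 0.6 [0.718 0.001 0.004]
gauge recognise [297.3 193. ] 0.64 [0.722 0.003 0.004]
tray tip_of [230.2 265.7] 0.35 [0.466 0.342 0.004]
tray recognise [415.6 195.8] 0.89 [ 0.487 -0.268  0.004]
tray recognise [271.6 213.4] 0.53 [0.644 0.137 0.004]
oiler tip_of [227.5 266.2] 0.73 [0.468 0.347 0.004]
oiler recognise [225.7 246.5] 0.63 [0.551 0.315 0.004]
top 499.40026770984343 [0.446 0.004 1.316]

[... 284 characters left out ...]
.004]
reach_hook recognise [273.7 216.8] 0.85 [0.592 0.146 0.004]
hook_strip tip_of [274.4 204.3] 0.87 [0.624 0.143 0.008]
hook_strip recognise [271.8 217.1] 0.83 [0.59  0.151 0.008]
hook_finger tip_of [261.6 223.7] 0.68 [0.574 0.178 0.008]
hook_finger recognise [275.1 217.2] 0.79 [0.59  0.142 0.008]
tray tip_of [443.3 262.3] 0.6 [ 0.461 -0.294  0.004]
tray recognise [443.2 260.6] 0.87 [ 0.465 -0.294  0.004]
tray recognise [272.5 219.6] 0.57 [0.584 0.149 0.004]
oiler tip_of [203.8 258.3] 0.79 [0.487 0.331 0.004]
oiler recognise [196.8 260.6] 0.89 [0.481 0.35  0.004]
[ 0.18180273 -0.51907142  0.23130965] [-1.67634423e-01  9.85849228e-01 -1.72560745e-05  1.81354603e-05] 1.7 0.08551404064709582
```

View pics/scene0.png

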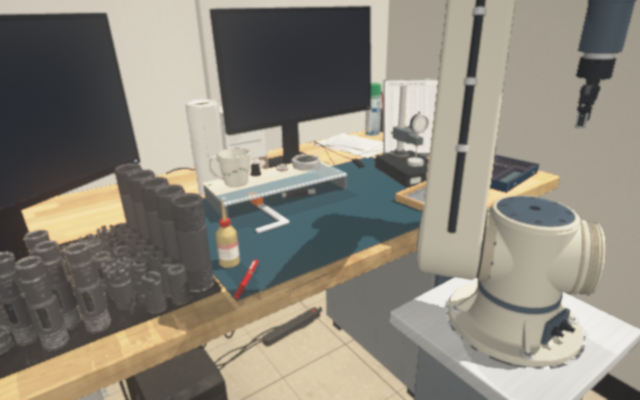

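View pics/top0.png

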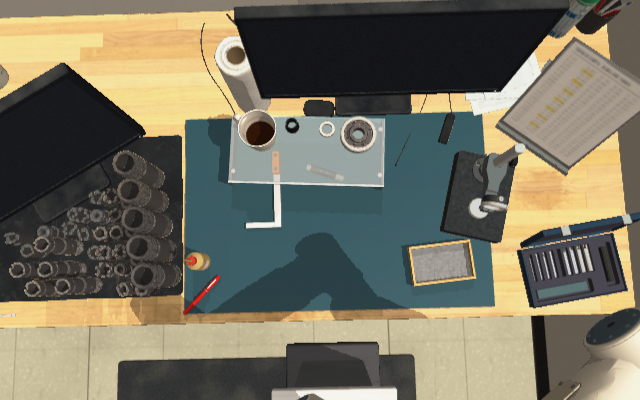

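The scene view shows the hook's white L in front of the riser at about (270,215), the oiler at (228,245), and the tray half hidden near (410,195). The top view shows the handle under the acrylic at (276,162), the strip running down to (277,226) and the finger going left to (246,226). It also shows the gauge at (325,172), the tray at (442,262) and the oiler at (197,262). I'll zoom in to get the edges.

Run:
```python
import cv2
im=cv2.imread("pics/top0.png")[140:240,220:400]
cv2.imwrite("pics/crop1.png",cv2.resize(im,None,fx=4.4,fy=4.4,interpolation=cv2.INTER_CUBIC))
```

```text
(no output)
```

View pics/crop1.png

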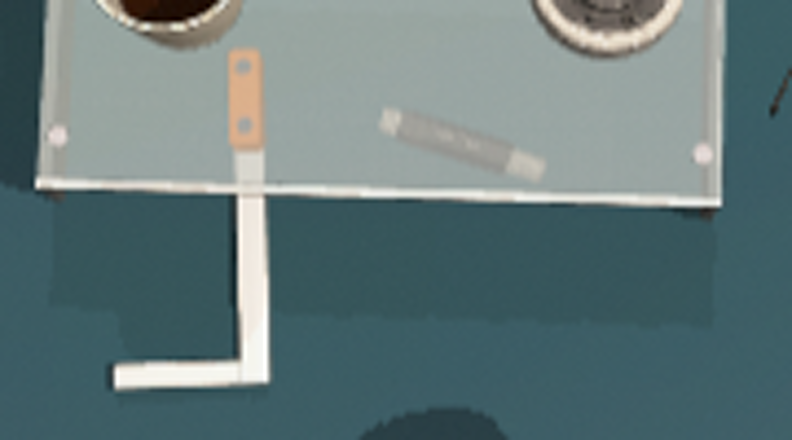

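The crop shows the riser's front edge running from (36,187) to (721,206), the handle from (230,49) to (265,150) and the hook corner at (269,382). The finger tip is at (114,378), and the gauge runs from (382,118) to (543,168).

```bash
cat > b.py <<'E'
from h import *
def P(u,v,z): return ray("top",(220+u/4.4,140+v/4.4),z)
a,b=P(36,187,.055),P(721,206,.055); print("riser front",a.round(3),b.round(3),np.linalg.norm(a-b),"mid",((a+b)/2).round(3)); 
yw=np.arctan2(*( (a-b)[[1,0]]))-np.pi/2; print("riser yaw",yw)
h0=P(246,49,.032);h1=P(248,150,.032);e=P(255,383,.012);f=P(114,378,.012)
print("handle",((h0+h1)/2).round(3),np.linalg.norm(h0-h1),"end",e.round(3),"ft",f.round(3))
g0,g1=P(382,118,.013),P(543,168,.013);print("gauge",((g0+g1)/2).round(3),g0.round(3),g1.round(3),np.linalg.norm(g0-g1))
t=[(408,248),(473,241),(476,278),(412,285)]
T=np.array([ray("top",p,.026) for p in t]);print("tray",T.mean(0).round(3),T.round(3).tolist())
E
python3 b.py
```

```text
riser front [0.678 0.256 0.055] [ 0.655 -0.142  0.055] 0.39912109803342627 mid [0.666 0.057 0.055]
riser yaw -0.05574979455931994
handle [0.731 0.135 0.032] 0.061444240706358316 end [0.563 0.134 0.012] ft [0.569 0.219 0.012]
gauge [0.705 0.007 0.013] [0.722 0.055 0.013] [ 0.688 -0.041  0.013] 0.10183563420898475
tray [ 0.459 -0.286  0.026] [[0.499, -0.201, 0.026], [0.513, -0.368, 0.026], [0.419, -0.37, 0.026], [0.405, -0.207, 0.026]]
```

```bash
cat >> h.py <<'E'
def go(x,y,z,h,pos=None,rot=None):
    """shift and turn (jog units) to bring the TCP to x,y,z, pointing down, tool x at heading h"""
    o=env.get_obs(); p=np.array(o["position"]); r=R.from_quat(o["eef_rot"])
    M=R.from_matrix(np.array([[np.cos(h),np.sin(h),0],[np.sin(h),-np.cos(h),0],[0,0,-1]]).T)
    s=r.inv().apply(np.array([x,y,z])-p)/.2; t=(r.inv()*M).as_rotvec()/(np.pi/2)
    X=r.as_matrix()[:,0]
    print("t",round(o["time"],2),"pos",p.round(4),"h",round(np.arctan2(X[1],X[0]),3),"q",np.round(o["q"],2),"w",round(o["width"],4),"| shift",s.round(3),"turn",t.round(3))
E
python3 -m jog '[[[-1,0.75,0],[0,0,0],0.5],[[-1,0.75,0],[0,0,0],0.5],[[-1,0.75,0],[0,0,0],0.5],[[-1,0.75,0],[0,0,0],0.5]]' 60
python3 -m jog '[[[-1,0.75,0],[0,0,0],0.5],[[-1,0.75,0],[0,0,0],0.5],[[-1,0.75,0],[0,0,0],0.5],[[-1,0.75,0],[0,0,0],0.5]]'
python3 -c "
from h import *
go(.60,.1345,.20,-np.pi)"
```

```text
time: 2.2
position: [0.3217, -0.3098, 0.2315]
eef_rot: [-0.167, 0.986, -0.0, 0.0]
contact_force: [1.3, -0.4, 0.2]
width: 0.0429
gripper_force: 0.0
time: 2.7
position: [0.461, -0.1018, 0.2317]
eef_rot: [-0.168, 0.986, -0.0, 0.0]
contact_force: [0.6, -1.0, 0.2]
width: 0.0425
gripper_force: 0.0
t 2.7 pos [ 0.461  -0.1018  0.2317] h -2.804 q [ 0.12  0.1  -0.08  0.   -1.39 -1.35] w 0.0425 | shift [-1.046  0.885  0.159] turn [-0.     0.001  0.215]
```

```bash
python3 -m jog '[[[-1,0.885,0.16],[0,0,0.215],0.5],[[-1,0.885,0.16],[0,0,0.215],0.5],[[-1,0.885,0.16],[0,0,0.215],0.5],[[-1,0.885,0.16],[0,0,0.215],0.5],[[-1,0.885,0.16],[0,0,0.215],0.5]]'
cat > w.py <<'E'
import sys
from h import *
save("wrist",sys.argv[1])
for n,z in [("hook_strip",.008),("hook_finger",.008),("reach_hook",.004),("gauge",.004),("riser_front",.004)]:
    for d in env.tip_of("wrist",n)[:2]: print(n,np.round(d["at"],1),round(d["conf"],2),ray("wrist",d["at"],z).round(4))
go(.619,.1345,.03,-np.pi)
E
python3 w.py w1.png
```

```text
time: 3.32
position: [0.591, 0.1324, 0.1976]
eef_rot: [-0.001, 1.0, -0.0, -0.001]
contact_force: [-0.1, 0.2, 0.5]
width: 0.0425
gripper_force: 0.0
hook_strip [309.8 200.6] 0.7 [0.623  0.1336 0.008 ]
hook_finger [352.1 162.3] 0.67 [0.5778 0.1795 0.008 ]
t 3.62 pos [0.5903 0.1286 0.1997] h 3.14 q [ 0.47  0.37  0.19  0.   -1.39 -2.05] w 0.0427 | shift [-0.143  0.029  0.849] turn [ 0.     0.    -0.001]
```

View pics/w1.png

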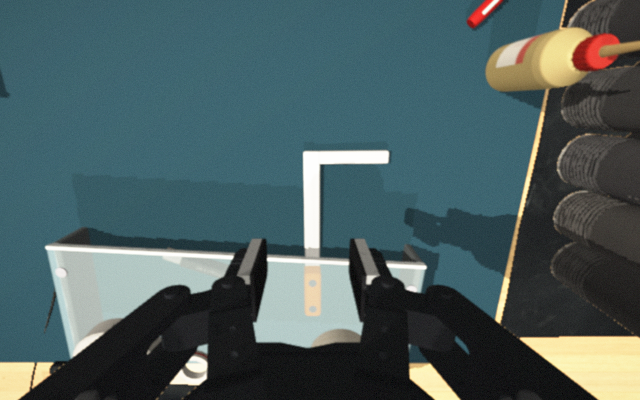

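The wrist view shows the strip at columns 305–320 between the open fingers' line, with its corner at (312,157) and the riser edge near row 258. The oil bottle is well off at the right. This agrees with the top measurement, so I go down and pinch the strip.

```bash
python3 -m jog '[[[-0.143,0.029,0.6],[0,0,0],0.5],[[-0.143,0.029,0.85],[0,0,0],0.5],[[-0.143,0.029,0.85],[0,0,0],0.5],[[-0.143,0.029,0.96],[0,0,0],0.5],[[-0.143,0.029,0.965],[0,0,0],0.5]]'
python3 -m jog '[[[0,0,0],[0,0,0],0],[[0,0,0],[0,0,0],0],[[0,0,0],[0,0,0],0],[[0,0,0],[0,0,0],0]]' 40
python3 -c "
from h import *
go(.42,.145,.0065,-np.pi)"
```

```text
time: 4.25
position: [0.6181, 0.1338, 0.0053]
eef_rot: [0.001, 1.0, -0.001, -0.001]
contact_force: [0.2, -0.7, 0.5]
width: 0.0425
gripper_force: 0.0
time: 4.75
position: [0.6202, 0.1353, 0.0085]
eef_rot: [0.0, 1.0, 0.0, 0.002]
contact_force: [-1.8, -0.8, 6.3]
width: 0.0164
gripper_force: 39.7
t 4.75 pos [0.6202 0.1353 0.0085] h 3.141 q [ 0.46  0.56 -0.01  0.   -0.99 -2.03] w 0.0164 | shift [1.001 0.048 0.007] turn [ 0.     0.002 -0.   ]
```

```bash
python3 -m jog '[[[0.15,0,-0.006],[0,0,0],0],[[0.4,0,-0.006],[0,0,0],0],[[0.65,0,-0.006],[0,0,0],0],[[0.85,0,-0.006],[0,0,0],0],[[0.85,0,-0.006],[0,0,0],0]]'
python3 -m jog '[[[0,0,0],[0,0,0],0.5],[[0,0,0],[0,0,0],0.5],[[0,0,-0.7],[0,0,0],0.5],[[0,0,-0.7],[0,0,0],0.5],[[0,0,-0.7],[0,0,0],0.5]]'
cat > w2.py <<'E'
import sys
from h import *
for cam in ("top","wrist"):
    save(cam,cam+sys.argv[1]+".png")
    for n,z in [("hook_strip",.008),("hook_finger",.008),("reach_hook",.004),("gauge",.004)]:
        for d in env.tip_of(cam,n)[:1]: print(cam,n,np.round(d["at"],1),round(d["conf"],2),ray(cam,d["at"],z).round(4))
go(.56,.1345,.02,-np.pi)
E
python3 w2.py 2
```

```text
time: 5.38
position: [0.4474, 0.1355, 0.0085]
eef_rot: [-0.0, 1.0, 0.001, 0.0]
contact_force: [-0.7, 0.0, -0.4]
width: 0.0162
gripper_force: 39.0
time: 6.0
position: [0.4519, 0.1363, 0.1519]
eef_rot: [0.001, 1.0, 0.002, 0.004]
contact_force: [-0.5, 0.1, -0.6]
width: 0.0425
gripper_force: 0.0
top reach_hook [272.1 228.2] 0.74 [0.5614 0.1507 0.004 ]
wrist hook_strip [306.2 186.6] 0.59 [0.4494 0.1327 0.008 ]
wrist hook_finger [355.  141.8] 0.71 [0.4065 0.1781 0.008 ]
wrist reach_hook [312.1 286.6] 0.85 [0.5643 0.1391 0.004 ]
t 6.5 pos [0.4487 0.1351 0.1466] h 3.141 q [ 0.63  0.14 -0.26 -0.   -1.18 -2.2 ] w 0.0424 | shift [-0.557 -0.002  0.632] turn [-0.001 -0.001 -0.001]
```

View pics/wrist2.png

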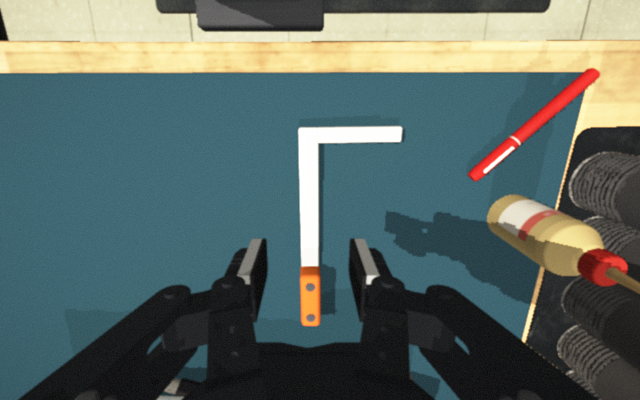

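The hook is straight and free, its handle at about (.5625,.136). The wrist view shows the orange handle at (310,297), centred between the fingers. I take it by the handle.

```bash
python3 -m jog '[[[-0.3,0,0.1],[0,0,0],0.6],[[-0.57,0.002,0.3],[0,0,0],0.6],[[-0.57,0.002,0.5],[0,0,0],0.6],[[-0.57,0.002,0.68],[0,0,0],0.6],[[-0.57,0.002,0.68],[0,0,0],0.6]]'
python3 -m jog '[[[0,0,0],[0,0,0],0],[[0,0,0],[0,0,0],0],[[0,0,0],[0,0,0],0],[[0,0,0],[0,0,0],0]]' 90
python3 -c "
from h import *
go(.45,.215,.10,-np.pi/2)"
```

```text
time: 7.12
position: [0.5607, 0.1344, 0.0083]
eef_rot: [0.001, 1.0, -0.002, -0.003]
contact_force: [0.3, 0.4, 1.0]
width: 0.0512
gripper_force: 0.0
time: 7.62
position: [0.5645, 0.1363, 0.014]
eef_rot: [0.0, 1.0, 0.001, 0.002]
contact_force: [-2.4, 1.1, 6.5]
width: 0.0181
gripper_force: 90.0
t 7.62 pos [0.5645 0.1363 0.014 ] h 3.141 q [ 0.51  0.47 -0.16  0.   -0.93 -2.08] w 0.0181 | shift [ 0.571  0.394 -0.432] turn [-0.001  0.003 -1.   ]
```

```bash
python3 -m jog '[[[0,0,-0.15],[0,0,0],0],[[0.25,0.1,-0.35],[0,0,-0.1],0],[[0.5,0.1,-0.5],[0,0,-0.2],0],[[0.5,0.1,-0.5],[0,0,-0.3],0],[[0.5,0.1,-0.5],[0,0,-0.4],0]]'
python3 -m jog '[[[0,0,0],[0,0,-0.1],0],[[0,0,0],[0,0,-0.2],0],[[0,0,0],[0,0,-0.3],0],[[0,0,0],[0,0,-0.4],0],[[0,0,0],[0,0,-0.5],0]]'
python3 -m jog '[[[0,0,0],[0,0,-0.1],0],[[0,0,0],[0,0,-0.2],0],[[0,0,0],[0,0,-0.3],0],[[0,0,0],[0,0,-0.4],0],[[0,0,0],[0,0,-0.5],0]]'
python3 -c "
from h import *
save('top','top3.png')
for c in ('top','wrist'):
  for n in ('reach_hook','hook_finger','gauge'): 
    for d in env.tip_of(c,n)[:1]: print(c,n,d)
go(.45,.215,.012,-.34)"
```

```text
time: 8.25
position: [0.4628, 0.1563, 0.1132]
eef_rot: [-0.311, 0.95, 0.001, 0.002]
contact_force: [-0.3, -0.2, -1.0]
width: 0.0179
gripper_force: 89.0
time: 8.88
position: [0.463, 0.1559, 0.1122]
eef_rot: [-0.651, 0.759, 0.0, 0.001]
contact_force: [0.3, -0.3, -1.8]
width: 0.0177
gripper_force: 89.0
time: 9.5
position: [0.4629, 0.1558, 0.1122]
eef_rot: [0.892, -0.452, 0.0, -0.001]
contact_force: [-0.5, -0.2, -0.4]
width: 0.0179
gripper_force: 89.0
top reach_hook {'at': [265.1, 265.2], 'conf': 0.91}
top hook_finger {'at': [330.9, 242.9], 'conf': 0.86}
wrist reach_hook {'at': [312.1, 286.6], 'conf': 0.85}
wrist hook_finger {'at': [355.0, 141.8], 'conf': 0.71}
t 9.85 pos [0.463  0.1557 0.1116] h -0.945 q [ 0.65  0.21 -0.27 -0.   -1.09 -0.02] w 0.018 | shift [-0.278 -0.121  0.498] turn [-0.    -0.    -0.385]
```

View pics/top3.png

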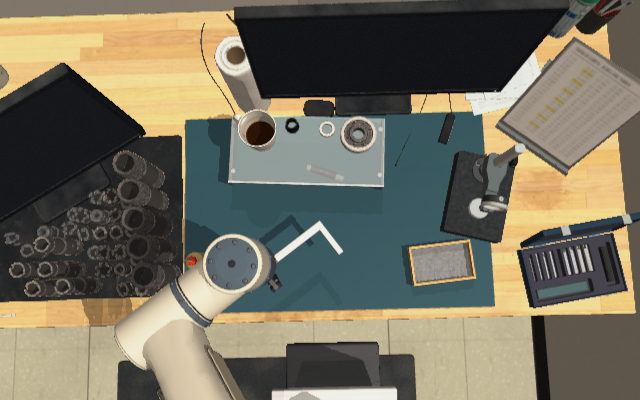

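The top view shows the hook held level by the handle, strip from (275,262) to (320,222) and finger to (341,252). The gauge is unmoved at (325,172), the bottle is still standing and the tray is at (442,262). Next I finish the turn, then lower.

```bash
python3 -m jog '[[[0,0,0],[0,0,-0.1],0],[[0,0,0],[0,0,-0.2],0],[[0,0,0],[0,0,-0.3],0],[[0,0,0],[0,0,-0.385],0],[[0,0,0],[0,0,-0.385],0]]'
python3 -c "
from h import *
go(.47,.19,.013,-.34);go(.56,.212,.013,-.34);go(.64,.212,.013,-.34)"
```

```text
time: 10.48
position: [0.463, 0.1557, 0.1115]
eef_rot: [0.986, -0.17, -0.0, 0.0]
contact_force: [0.5, -0.0, -0.9]
width: 0.018
gripper_force: 89.0
t 10.47 pos [0.463  0.1557 0.1115] h -0.341 q [ 0.65  0.21 -0.27 -0.   -1.09  0.58] w 0.018 | shift [-0.024 -0.173  0.492] turn [ 0.     0.    -0.001]
t 10.47 pos [0.463  0.1557 0.1115] h -0.341 q [ 0.65  0.21 -0.27 -0.   -1.09  0.58] w 0.018 | shift [ 0.363 -0.428  0.492] turn [ 0.     0.    -0.001]
t 10.47 pos [0.463  0.1557 0.1115] h -0.341 q [ 0.65  0.21 -0.27 -0.   -1.09  0.58] w 0.018 | shift [ 0.74  -0.561  0.492] turn [ 0.     0.    -0.001]
```

```bash
python3 -m jog '[[[-0.02,-0.17,0.25],[0,0,0],0],[[-0.02,-0.17,0.49],[0,0,0],0],[[-0.02,-0.17,0.49],[0,0,0],0],[[0.18,-0.3,0.49],[0,0,0],0],[[0.36,-0.43,0.49],[0,0,0],0]]'
python3 -m jog '[[[0.1,-0.035,0],[0,0,0],0],[[0.2,-0.07,0],[0,0,0],0],[[0.3,-0.1,0],[0,0,0],0],[[0.377,-0.133,0],[0,0,0],0],[[0.377,-0.133,0],[0,0,0],0]]'
python3 -c "
from h import *
save('top','top4.png')
im=cv2.imread('pics/top4.png')[120:270,180:400]
cv2.imwrite('pics/crop4.png',cv2.resize(im,None,fx=3.6,fy=3.6,interpolation=cv2.INTER_CUBIC))
go(.606,.116,.013,-.34)"
```

```text
time: 11.1
position: [0.561, 0.2132, 0.0146]
eef_rot: [0.985, -0.17, 0.0, -0.0]
contact_force: [-0.5, 2.2, -0.7]
width: 0.0178
gripper_force: 105.9
time: 11.72
position: [0.6403, 0.2127, 0.0138]
eef_rot: [0.985, -0.17, 0.0, -0.0]
contact_force: [0.3, -0.1, -1.9]
width: 0.018
gripper_force: 105.8
t 11.78 pos [0.6395 0.2127 0.0137] h -0.341 q [ 0.55  0.63  0.12 -0.   -1.07  0.68] w 0.018 | shift [0.004 0.512 0.003] turn [-0.     0.    -0.001]
```

View pics/crop4.png

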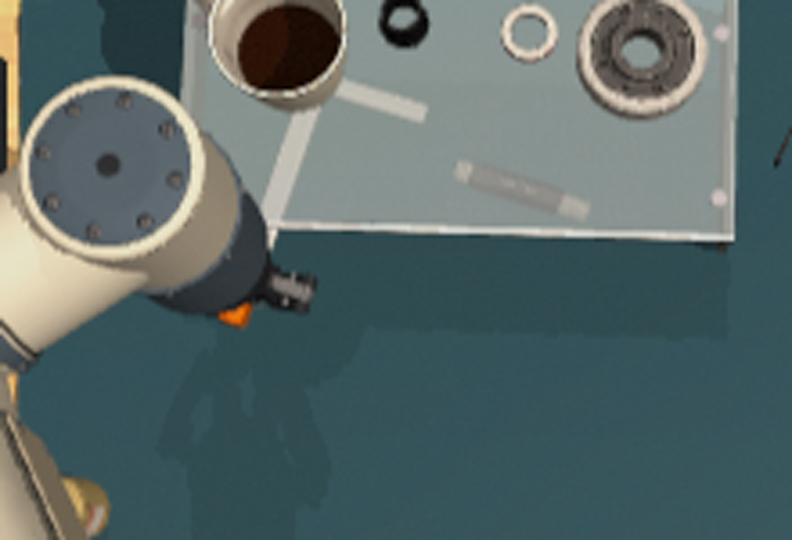

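The hook's finger is under the riser, seen through the board from (340,90) to (427,112) in the crop. The gauge, from (457,170) to (588,208), is untouched, with the finger behind it and parallel. I slide right behind it, then draw out.

```bash
python3 -m jog '[[[0.02,0.15,0],[0,0,0],0],[[0.02,0.3,0],[0,0,0],0],[[0.02,0.42,0],[0,0,0],0],[[0.015,0.5,0],[0,0,0],0],[[0.015,0.5,0],[0,0,0],0]]'
python3 -c "
from h import *
save('top','top5.png')
im=cv2.imread('pics/top5.png')[120:270,180:400]
cv2.imwrite('pics/crop5.png',cv2.resize(im,None,fx=3.6,fy=3.6,interpolation=cv2.INTER_CUBIC))
go(.506,.116,.012,-.34);go(.42,.125,.012,-.34)"
```

```text
time: 12.4
position: [0.6085, 0.117, 0.0139]
eef_rot: [0.986, -0.169, -0.0, -0.0]
contact_force: [0.4, 0.5, -0.8]
width: 0.0182
gripper_force: 105.8
t 12.45 pos [0.609  0.1177 0.0139] h -0.339 q [ 0.44  0.54 -0.05  0.   -0.99  0.79] w 0.0178 | shift [-0.483  0.179  0.009] turn [-0. -0.  0.]
t 12.45 pos [0.609  0.1177 0.0139] h -0.339 q [ 0.44  0.54 -0.05  0.   -0.99  0.79] w 0.0178 | shift [-0.903  0.28   0.009] turn [-0. -0.  0.]
```

View pics/crop5.png

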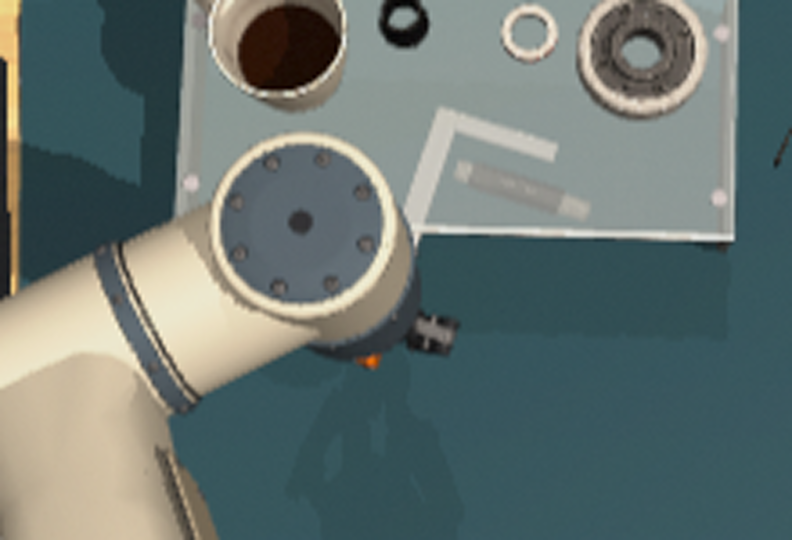

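Now the finger, from (445,115) to (557,155), sits behind the gauge and parallel to it, and the strip is at its left end. I draw it out gently.

```bash
python3 -m jog '[[[-0.04,0.01,0.006],[0,0,0],0],[[-0.1,0.03,0.006],[0,0,0],0],[[-0.18,0.055,0.006],[0,0,0],0],[[-0.27,0.085,0.006],[0,0,0],0],[[-0.36,0.11,0.006],[0,0,0],0]]'
python3 -m jog '[[[-0.09,0.03,0],[0,0,0],0],[[-0.18,0.055,0],[0,0,0],0],[[-0.27,0.085,0],[0,0,0],0],[[-0.36,0.11,0],[0,0,0],0],[[-0.45,0.14,0],[0,0,0],0]]'
python3 -m jog '[[[-0.03,0.01,0],[0,0,0],0],[[-0.06,0.02,0],[0,0,0],0],[[-0.06,0.02,0],[0,0,0],0]]'
python3 -c "
from h import *
save('top','top6.png')
im=cv2.imread('pics/top6.png')[140:300,220:440]
cv2.imwrite('pics/crop6.png',cv2.resize(im,None,fx=3.6,fy=3.6,interpolation=cv2.INTER_CUBIC))
for d in env.tip_of('top','gauge')[:2]: print(d, ray('top',d['at'],.004))
go(.47,.125,.012,-.34)"
```

```text
time: 13.08
position: [0.5334, 0.1214, 0.0127]
eef_rot: [0.986, -0.168, 0.001, -0.0]
contact_force: [1.5, 0.6, -0.6]
width: 0.0182
gripper_force: 105.9
time: 13.7
position: [0.4393, 0.1249, 0.0128]
eef_rot: [0.986, -0.168, 0.001, -0.0]
contact_force: [1.7, 0.7, 0.3]
width: 0.0178
gripper_force: 105.9
time: 14.08
position: [0.4267, 0.1245, 0.0122]
eef_rot: [0.986, -0.168, -0.0, 0.0]
contact_force: [-0.0, 0.6, -0.7]
width: 0.0179
gripper_force: 105.8
{'at': [325.0, 229.9], 'conf': 0.77} [0.55322511 0.01127517 0.004     ]
{'at': [295.4, 242.0], 'conf': 0.49} [0.5233991  0.08984913 0.004     ]
t 14.18 pos [0.4273 0.1246 0.0123] h -0.339 q [ 0.64  0.25 -0.52  0.   -0.8   0.59] w 0.0182 | shift [ 0.2   -0.073  0.001] turn [ 0.    -0.     0.001]
```

View pics/crop6.png

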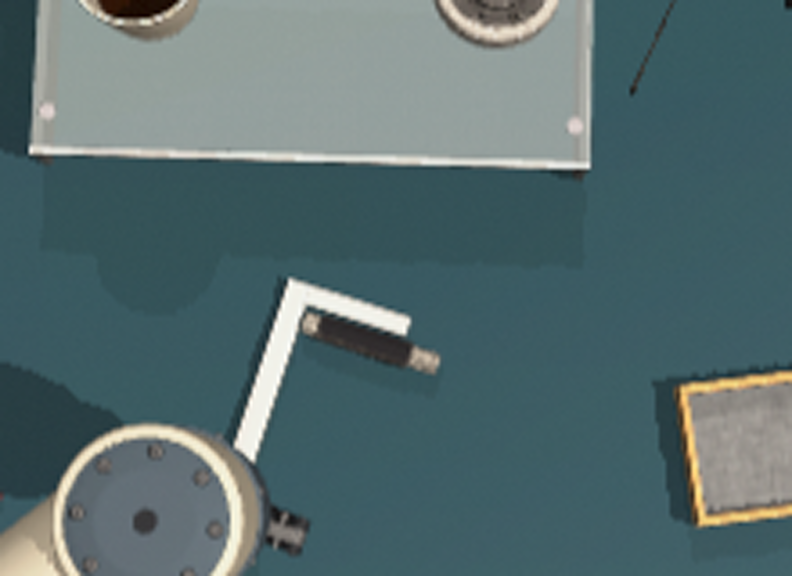

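The gauge lies on the open mat at crop (302,320) to (438,362), against the hook's finger. I move the hook forward clear of it, lay it down, release and rise.

```bash
python3 -m jog '[[[0.08,-0.04,0],[0,0,0],0],[[0.16,-0.08,0],[0,0,0],0],[[0.2,-0.1,0],[0,0,0],0],[[0.2,-0.1,0.007],[0,0,0],0],[[0.2,-0.1,0.007],[0,0,0],0]]'
python3 -m jog '[[[0,0,0],[0,0,0],0.3],[[0,0,0],[0,0,0],0.5],[[0,0,0],[0,0,0],0.5],[[0,0,-0.3],[0,0,0],0.6],[[0,0,-0.6],[0,0,0],0.7]]'
python3 -m jog '[[[0,0.2,-0.2],[0,0,0.1],0.8],[[0.3,0.5,-0.2],[0,0,0.2],0.8],[[0.3,0.5,-0.2],[0,0,0.2],0.8]]'
cat > c.py <<'E'
import sys
from h import *
for cam in ('top','wrist'):
  save(cam,cam+sys.argv[1]+'.png')
  for n,z in (('gauge',.013),('reach_hook',.018),('hook_finger',.008),('oiler',.004)):
    for f in ('tip_of','recognise'):
      for d in getattr(env,f)(cam,n)[:1]: print(cam,n,f,np.round(d['at'],1),round(d['conf'],2), ray(cam,d['at'],z).round(4))
go(.546,.012,.10,-np.pi/2)
E
python3 c.py 7
```

```text
time: 14.8
position: [0.4706, 0.1297, 0.0105]
eef_rot: [0.986, -0.169, -0.001, 0.0]
contact_force: [-1.0, 0.2, -1.5]
width: 0.0179
gripper_force: 105.8
time: 15.42
position: [0.4709, 0.1297, 0.1322]
eef_rot: [0.986, -0.168, -0.0, 0.001]
contact_force: [1.5, 1.1, -0.3]
width: 0.0599
gripper_force: 0.0
time: 15.8
position: [0.4955, 0.0138, 0.1717]
eef_rot: [0.947, -0.322, 0.001, -0.0]
contact_force: [0.1, -0.0, -0.4]
width: 0.0685
gripper_force: 0.0
top reach_hook recognise [299.3 212.5] 0.62 [0.5995 0.0773 0.018 ]
top hook_finger tip_of [317.3 213.9] 0.5 [0.5957 0.0304 0.008 ]
top hook_finger recognise [300.2 209.4] 0.57 [0.6089 0.0753 0.008 ]
top oiler tip_of [204.7 260.8] 0.52 [0.4803 0.3288 0.004 ]
top oiler recognise [195.8 259. ] 0.4 [0.4855 0.3523 0.004 ]
wrist gauge tip_of [275.8 132.4] 0.73 [0.5498 0.0123 0.013 ]
wrist gauge recognise [277.5 141.6] 0.66 [0.5419 0.0165 0.013 ]
wrist reach_hook tip_of [243.5 255.7] 0.68 [0.4681 0.1237 0.018 ]
wrist reach_hook recognise [209.7 155.5] 0.72 [0.5722 0.0774 0.018 ]
wrist hook_finger tip_of [223.9 102.3] 0.82 [0.6027 0.0345 0.008 ]
wrist hook_finger recognise [208.6 158.2] 0.81 [0.5715 0.0837 0.008 ]
t 16.7 pos [0.4948 0.0159 0.1709] h -0.653 q [ 0.35  0.17 -0.15  0.   -1.25  0.57] w 0.0682 | shift [ 0.215 -0.14   0.354] turn [-0.    -0.     0.584]
```

View pics/wrist7.png

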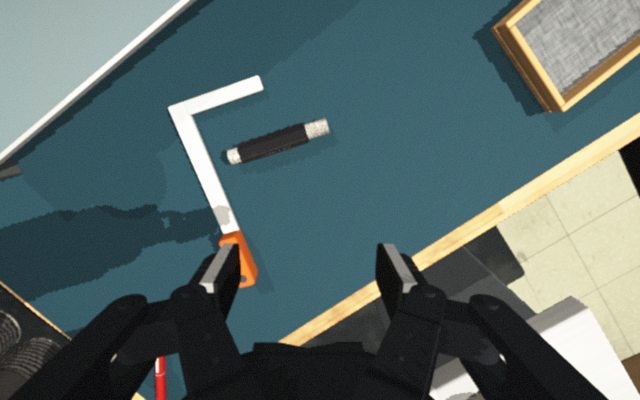

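The wrist view shows the hook lying flat with its finger about 30 mm beyond the gauge. The gauge's ends are at (230,158) and (327,127), and the tray is at upper right. I compute the gauge pose and the grasp.

```bash
python3 -c "
from h import *
a,b=ray('wrist',(230,158),.013),ray('wrist',(327,127),.013)
print(a,b,(a+b)/2,np.linalg.norm(a-b)); m=(a+b)/2
d=a-b; hd=np.arctan2(d[1],d[0]); print('gauge dir',hd)
go(m[0],m[1],.10,hd-np.pi);go(m[0],m[1],.012,hd-np.pi)"
```

```text
[0.55827321 0.06444167 0.013     ] [ 0.52360591 -0.03134139  0.013     ] [0.54093956 0.01655014 0.013     ] 0.10186370999470117
gauge dir 1.2235283427729704
t 16.7 pos [0.4948 0.0159 0.1709] h -0.653 q [ 0.35  0.17 -0.15  0.   -1.25  0.57] w 0.0682 | shift [ 0.181 -0.143  0.354] turn [-0.    -0.     0.806]
t 16.7 pos [0.4948 0.0159 0.1709] h -0.653 q [ 0.35  0.17 -0.15  0.   -1.25  0.57] w 0.0682 | shift [ 0.181 -0.143  0.794] turn [-0.    -0.     0.806]
```

```bash
python3 -m jog '[[[0.1,-0.1,0],[0,0,0.11],0.55],[[0.18,-0.143,0.1],[0,0,0.22],0.55],[[0.18,-0.143,0.2],[0,0,0.33],0.55],[[0.18,-0.143,0.3],[0,0,0.44],0.55],[[0.18,-0.143,0.35],[0,0,0.55],0.55]]'
python3 -m jog '[[[0,0,0],[0,0,0.11],0.55],[[0,0,0],[0,0,0.22],0.55],[[0,0,0],[0,0,0.256],0.55],[[0,0,0],[0,0,0.256],0.55]]'
python3 -c "
from h import *
for f in ('tip_of','recognise'):
  if f=='tip_of': save('wrist','wrist8.png')
  for d in getattr(env,f)('wrist','gauge')[:1]: print(f,d, ray('wrist',d['at'],.004),ray('wrist',d['at'],.013))
go(.541,.0165,.007,-1.918)"
```

```text
time: 17.32
position: [0.5402, 0.0165, 0.0995]
eef_rot: [0.724, -0.69, -0.001, 0.001]
contact_force: [0.4, 0.3, 0.7]
width: 0.0469
gripper_force: 0.0
time: 17.82
position: [0.5408, 0.0166, 0.1008]
eef_rot: [-0.574, 0.819, -0.0, -0.0]
contact_force: [0.7, 0.6, 0.2]
width: 0.0469
gripper_force: 0.0
tip_of {'at': [293.5, 198.2], 'conf': 0.94} [0.55114044 0.01330465 0.004     ] [0.54975012 0.01073592 0.013     ]
recognise {'at': [304.6, 200.4], 'conf': 0.8} [0.54306669 0.01828686 0.004     ] [0.54197866 0.01553163 0.013     ]
t 17.98 pos [0.5408 0.0167 0.1009] h -1.918 q [ 0.32  0.31 -0.15  0.   -1.1  -0.67] w 0.0468 | shift [ 0.    -0.001  0.469] turn [ 0. -0.  0.]
```

View pics/wrist8.png

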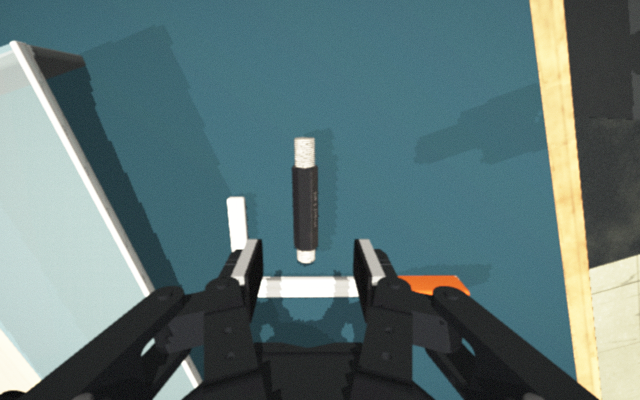

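The gauge is aligned with the fingers, at columns 292–318 and rows 137–262. The hook finger's near edge at column 247 is about 48 mm off, so it clears. I go down and grip.

```bash
python3 -m jog '[[[0,0,0.2],[0,0,0],0.45],[[0,0,0.35],[0,0,0],0.45],[[0,0,0.44],[0,0,0],0.45],[[0,0,0.467],[0,0,0],0.45],[[0,0,0.467],[0,0,0],0.45]]'
python3 -m jog '[[[0,0,0],[0,0,0],0],[[0,0,0],[0,0,0],0],[[0,0,0],[0,0,0],0],[[0,0,0],[0,0,0],0]]' 50
python3 -m jog '[[[0,0,-0.1],[0,0,0],0],[[0,0,-0.3],[0,0,0],0],[[0,0,-0.45],[0,0,0],0],[[0,0,-0.45],[0,0,0],0]]'
python3 -c "
from h import *
h=-np.pi/2+.085
X=(.459,-.286)
go(*X,.10,h);go(*X,.014,h)"
```

```text
time: 18.6
position: [0.541, 0.0167, 0.0077]
eef_rot: [-0.574, 0.819, -0.0, 0.0]
contact_force: [0.6, -0.3, 0.5]
width: 0.0382
gripper_force: 0.0
time: 19.1
position: [0.5418, 0.0168, 0.0088]
eef_rot: [-0.574, 0.819, -0.001, 0.001]
contact_force: [-0.6, -0.2, 6.8]
width: 0.0177
gripper_force: 49.1
time: 19.6
position: [0.542, 0.0171, 0.0996]
eef_rot: [-0.574, 0.819, -0.001, 0.002]
contact_force: [0.2, -0.4, -3.0]
width: 0.0176
gripper_force: 49.5
t 19.6 pos [0.542  0.0171 0.0996] h -1.919 q [ 0.32  0.31 -0.16  0.   -1.1  -0.67] w 0.0176 | shift [ 1.566 -0.127 -0.006] turn [-0.003  0.001 -0.276]
t 19.6 pos [0.542  0.0171 0.0996] h -1.919 q [ 0.32  0.31 -0.16  0.   -1.1  -0.67] w 0.0176 | shift [ 1.567 -0.125  0.424] turn [-0.003  0.001 -0.276]
```

```bash
python3 -m jog '[[[0.2,-0.02,-0.03],[0,0,0],0],[[0.45,-0.04,-0.06],[0,0,0],0],[[0.7,-0.06,-0.1],[0,0,0],0],[[0.8,-0.06,-0.1],[0,0,0],0],[[0.8,-0.06,-0.1],[0,0,0],0]]'
python3 -m jog '[[[0.2,-0.02,0],[0,0,-0.1],0],[[0.45,-0.04,0],[0,0,-0.2],0],[[0.7,-0.06,0],[0,0,-0.276],0],[[0.766,-0.065,0],[0,0,-0.276],0],[[0.766,-0.065,0],[0,0,-0.276],0]]'
python3 -c "
from h import *
save('wrist','wrist9.png')
for n,z in (('tray',.004),('gauge',.1)):
  for f in ('tip_of','recognise'):
    for d in getattr(env,f)('wrist',n)[:1]: print(n,f,d, ray('wrist',d['at'],z))
print(proj('wrist',(.459,-.286,.01)))
h=-np.pi/2+.085
X=(.459,-.286)
go(*X,.05,h);go(*X,.014,h)"
```

```text
time: 20.23
position: [0.4962, -0.1385, 0.1162]
eef_rot: [-0.573, 0.82, 0.001, -0.001]
contact_force: [-0.4, 0.2, -2.2]
width: 0.0176
gripper_force: 49.5
time: 20.85
position: [0.4573, -0.2859, 0.1165]
eef_rot: [0.736, -0.677, -0.001, 0.0]
contact_force: [0.7, -0.1, -2.2]
width: 0.0175
gripper_force: 49.5
tray tip_of {'at': [303.5, 192.8], 'conf': 0.89} [ 0.46008952 -0.28373737  0.004     ]
tray recognise {'at': [289.8, 157.3], 'conf': 0.58} [ 0.47454756 -0.31429234  0.004     ]
gauge tip_of {'at': [294.5, 252.7], 'conf': 0.62} [ 0.46372291 -0.27525933  0.1       ]
gauge recognise {'at': [308.1, 248.4], 'conf': 0.64} [ 0.45592401 -0.27884367  0.1       ]
[305.07687122 192.46753853]
t 21.1 pos [ 0.4579 -0.2851  0.1174] h -1.484 q [-0.27  0.3  -0.13 -0.   -1.14  0.35] w 0.0179 | shift [ 0.005 -0.005  0.337] turn [-0.     0.     0.001]
t 21.1 pos [ 0.4579 -0.2851  0.1174] h -1.484 q [-0.27  0.3  -0.13 -0.   -1.14  0.35] w 0.0179 | shift [ 0.005 -0.005  0.517] turn [-0.     0.     0.001]
```

View pics/wrist9.png

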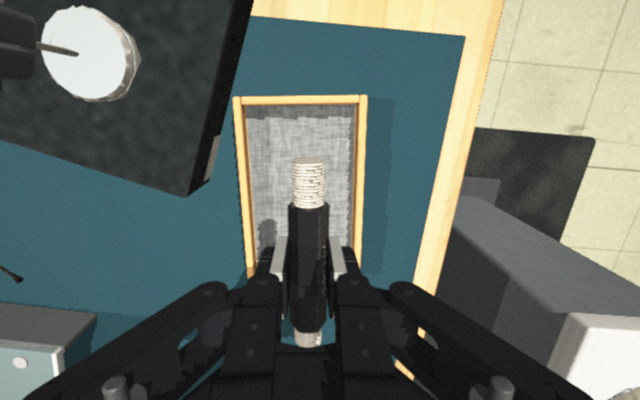

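The gauge is held lengthwise over the tray, seen at columns 290–326 inside tray columns 240–363. The tray centre is confirmed at (.460,-.284). I lower it gently, release and rise.

```bash
python3 -m jog '[[[0.005,-0.005,0.15],[0,0,0],0],[[0.005,-0.005,0.3],[0,0,0],0],[[0.005,-0.005,0.4],[0,0,0],0],[[0.005,-0.005,0.46],[0,0,0],0],[[0.005,-0.005,0.49],[0,0,0],0]]'
python3 -m jog '[[[0,0,0.015],[0,0,0],0],[[0,0,0.025],[0,0,0],0],[[0,0,0.027],[0,0,0],0],[[0,0,0.027],[0,0,0],0]]'
python3 -m jog '[[[0,0,0],[0,0,0],0.25],[[0,0,0],[0,0,0],0.3],[[0,0,0],[0,0,0],0.4],[[0,0,0],[0,0,0],0.4]]' 20
python3 -m jog '[[[0,0,-0.1],[0,0,0],0.4],[[0,0,-0.35],[0,0,0],0.4],[[0.0,0,-0.6],[0,0,0],0.4],[[0,0,-0.9],[0,0,0],0.4],[[-0.5,0,-0.9],[0,0,0],0.4]]'
python3 -c "
from h import *
save('top','top10.png')
im=save('wrist','wrist10.png')
for c in ('wrist','top'):
  for n,z in (('tray',.004),('gauge',.019),('reach_hook',.004),('hook_finger',.008),('oiler',.004)):
    for d in env.tip_of(c,n)[:1]: print(c,n,np.round(d['at'],1),round(d['conf'],2), ray(c,d['at'],z).round(3))
a=cv2.imread('pics/top10.png')[130:310,170:490]; b=cv2.imread('pics/wrist10.png')
a=cv2.resize(a,(480,270)); b=cv2.resize(b,(480,300)); cv2.imwrite('pics/fin.png',np.vstack([a,b]))"
```

```text
time: 21.72
position: [0.4588, -0.2869, 0.0192]
eef_rot: [0.737, -0.676, -0.0, 0.0]
contact_force: [1.1, 0.0, -3.0]
width: 0.0179
gripper_force: 49.5
time: 22.22
position: [0.459, -0.2874, 0.0148]
eef_rot: [0.737, -0.676, 0.001, -0.0]
contact_force: [-0.2, 2.2, 2.0]
width: 0.0176
gripper_force: 49.9
time: 22.72
position: [0.4585, -0.2872, 0.0141]
eef_rot: [0.737, -0.676, 0.0, 0.0]
contact_force: [0.3, -0.3, -0.2]
width: 0.0344
gripper_force: 0.0
time: 23.35
position: [0.4564, -0.2276, 0.1993]
eef_rot: [0.735, -0.678, 0.005, -0.002]
contact_force: [1.3, 1.7, -0.7]
width: 0.0339
gripper_force: 0.0
wrist tray [303.7 111.2] 0.78 [ 0.462 -0.289  0.004]
wrist gauge [300.7 109.3] 0.88 [ 0.465 -0.292  0.019]
wrist oiler [202.4 378.1] 0.23 [0.575 0.086 0.004]
top reach_hook [276.4 267. ] 0.9 [0.459 0.141 0.004]
top hook_finger [316.2 212.7] 0.76 [0.599 0.033 0.008]
top oiler [204.5 263.7] 0.75 [0.473 0.329 0.004]
```

View pics/fin.png

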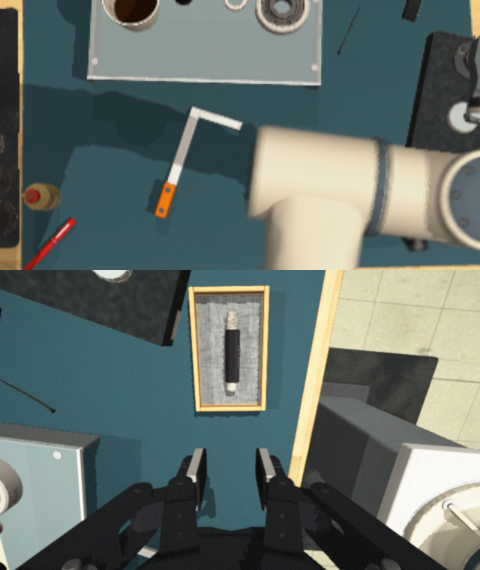

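The gauge lies lengthwise in the middle of the tray. The hook is flat in front of the riser, the bottle is upright in its place, and the arm is clear. I hand in.

```bash
python3 -m jog '[[[0,0,0],[0,0,0],0.4],[[0,0,0],[0,0,0],0.4],[[0,0,0],[0,0,0],0.4]]'; python3 -c "
from rig import env
print(env.sign_off())"
```

```text
time: 24.32
position: [0.4532, -0.2249, 0.1941]
eef_rot: [0.737, -0.676, 0.0, -0.0]
contact_force: [0.4, 0.9, -0.8]
width: 0.0345
gripper_force: 0.0
the job is handed in; nothing more can be done
None
```

I handed the job in at about 24 s: the gauge lies lengthwise in the tray, the hook is flat on the mat in front of the riser and the oil bottle is still standing in its place; sign-off returned no verdict, so this is from the last camera pictures.

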